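# Click the last candle onto the wreath ring

## Task

Lift the clear lid of the wooden candle box gently all the way back onto its stop, and leave it open; then take out the red candle in its black snap cup and press it upright onto the one bare stud of the green wreath ring until it clicks and sits fully home on its plate. The program finishes while holding: do not let go, but keep the candle gripped and keep pressing it down firmly after the click. Leave the spool, the ivory candle and the pliers where they are.

Things in the scene. Friction and masses are not known exactly. Their poses are not given: they have to be found in the camera images.
- box: Fixed open-topped brown wooden box, 220 x 170 x 85 mm (its x, y, z), walls and floor 6 mm thick. Origin: centre of its underside, on the table. Its yaw varies. The red candle stands inside.
- lid (a joint): Angle of the box's lid about its hinge (rad): 0 shut, grows as it lifts, 1.75 is its open stop (10 degrees past vertical). It may start slightly ajar. A stiff hinge (0.3 N m) keeps it at any angle. The lid is a clear panel in a light wooden frame 6 mm thick, 0.2 kg, covering the whole box.
- lid_hinge (a point): Middle of the lid's hinge line, on the box's +y top edge, 85 mm above the table; the line runs along the box's x. Its frame turns with the lid; at angle 0 it is that of the box.
- lid_bar (a point): Middle of the lid's brass pull bar: round, 10 mm thick, 100 mm long, along the box's x, 212 mm from the hinge line, 37 mm clear of the lid's free edge, held by arms at its two ends. Lid shut: on the box's -y side, 88 mm above the table; lid on its stop: about 294 mm. A vertical gripper can pinch its long sides; it can turn between the pads as the lid swings.
- candle: Loose red candle fixed in a black snap cup, one round piece 70 mm tall, about 0.12 kg, upright. Origin: centre of its underside; z up along its axis. Black cup 44 mm diameter up to 26 mm height, red candle 38 mm diameter above. The cup is hollow from below: mouth 24 mm wide with a lip 4 mm high, then 32 mm wide up to a ceiling at 20 mm.
- candle_grip (a point): Point on the candle's axis 50 mm above its underside, a good height for the pads to grip the red part (38 mm wide).
- ring: Fixed green steel wreath ring, centre line radius 90 mm, band 50 mm wide, dressed with cones and sprigs. Origin: its centre, on the table. Four steel plates at 90 degree steps: at its +x the bare stud, on the others fixed red candles like the loose one, tops 100 mm above the table. Its yaw may be anything.
- stud_seat (a point): Centre of the top of the bare stud's plate, 30 mm above the table, z up. Stud: brass pin 20 mm diameter, 18 mm high, tapered top, four spring balls 29 mm across at 9 mm height. Fully home, the candle's origin is here, with 2 mm side play. The balls resist from 13 mm above the plate, peak at 6 to 12 N near 10 mm, then give way (click) and pull the cup down; then it meets the rigid plate.
- spool: Loose wooden spool, upright, 60 mm diameter, 50 mm tall. Origin: centre of its underside. Bystander.
- ivory_candle: Loose ivory pillar candle, 60 mm diameter, 75 mm tall. Origin: centre of its underside. Bystander.
- pliers: Loose pliers lying flat, about 165 mm long, 16 mm high, yellow and black handles. Origin: on the table by the pivot; handles to its -x. Bystander.

How it is judged:
On the way, in this order (a step that is already met when the one before it is completed fails the run):
1. the lid is open on its stop (value of joint lid above 1.65 rad), for 0.2 s.
2. the red candle is lifted out of the box (height (world z) of candle above 0.09 m and contact force between the fingers and candle above 2 N), for 0.1 s.
3. the red candle has clicked onto the bare stud and sits fully home (z of candle in the frame of stud_seat between -0.003 and 0.0025 m and horizontal distance between candle and stud_seat below 0.005 m and angle between candle's own z axis and vertical below 0.1 rad), for 0.2 s.
At the end, for the whole second after the job is handed in: The red candle is snapped on the bare stud: its underside within 2.5 mm of the plate, within 5 mm of the stud's axis, upright within 0.1 rad; it is still gripped (finger force over 3 N) and pressed down (over 4 N between candle and ring) through the last second; the lid is still open (over 1.6 rad) (all of step 3 and contact force between candle and ring above 4 N and contact force between the fingers and candle above 3 N and value of joint lid above 1.6 rad); the arm keeps its last pose, push and grip.
It fails at once if the lid is swung roughly (faster than 2.5 rad/s) near its stop (value of joint lid above 1.4 rad and velocity of joint lid above 2.5 rad/s).
It fails at once if the spool is disturbed (moved over 30 mm) (distance of spool from where it was at the start of the episode above 0.03 m).
It fails at once if the ivory candle is disturbed (moved over 30 mm) (distance of ivory_candle from where it was at the start of the episode above 0.03 m).
It fails at once if the pliers are disturbed (moved over 30 mm) (distance of pliers from where it was at the start of the episode above 0.03 m).
It also fails if it takes over 67 s, if anything falls off the work surface, if the arm or the gripper's body presses on something with over 40 N, if the wrist force passes 120 N, or if a joint passes its speed limit or range.

## Robot

A 7-joint arm with a two-finger parallel gripper is mounted at the origin on the work surface. World frame = base frame: x ahead of the robot, y to its left, z up, the work surface at z = 0. Lengths are in m, angles in rad, forces in N, time in s.
With the tool pointing down it reaches from about 0.4 to 0.85 m from the base axis. Payload 4.5 kg.
Tool frame: the origin (TCP) lies on the centre line of the jaws, within the pads' length; the fingertips stand 8 mm ahead of it and the grasp point (between the pads) lies 11 mm behind it; z points along the fingers, x is the direction in which the jaws open and shut, and the axes are right-handed (so a half turn about z gives the same grasp; the last joint's range is limited). The gripper opens to 88 mm and grips with 3 to 60 N. Pads are 18 mm wide; open, the fingers measure 123 mm over their backs; the gripper's body (75 mm by 187 mm) begins 45 mm behind the grasp point.
Start: joints at [-1.244, 0.689, -0.195, 1.565, 0.157, 0.902, -0.215], TCP at [0.18, 0.598, 0.247] pointing down, gripper open.
Joint ranges: [-3.01, 3.01], [-0.46, 2.08], [-1.47, 1.51], [0.13, 2.56], [-1, 4.14], [0.04, 2.09], [-2.66, 2.66]. Speed limits (rad/s): [2.57, 2.57, 3.14, 3.14, 3.14, 3.14, 3.14].

## Interface

Orientations are given as a unit quaternion [x, y, z, w].
In Python, from plant import r gives the robot as it stands.
- The arm moves only by the shell command python3 -m pendant 'ROWS' [FORCE]. ROWS is JSON, a list of rows, each a list of 3 entries, a list of its own where there are three numbers: the turn, a rotation vector about the tool's x, y, z in rad, then the shift along the tool's x, y, z in m, then the opening, from 0 (shut) to 1 (fully open). In form: [[[wx, wy, wz], [tx, ty, tz], claw], ...]. A call has 1 to 10 rows; each row is the pose to reach, as a shift and turn from the pose commanded when the call began, along the tool's axes at that moment; what a row does not reach only later rows make up. A row lasts 1/10 s, in which the tool goes at most 50 mm and 8.59 degrees, less where a joint would pass 70% of its speed; a pose out of reach is approached as far as the arm can. A call with a gripper value outside its range is refused whole. The fingers move at their own pace and stop on an object; FORCE is the grip in N (left out, the last holds). Time passes only in rows, so rows that repeat a pose let the fingers close. It gives the time, the measured TCP pose, the force and the opening at its end, in the units of the state.
- r.get_state(): the state, without advancing time (a new reading comes with each control period).
- r.snapshot(name): name is "side" or "top"; returns a dict with "image" (400x640x3 uint8, red, green, blue), "mtx" (3x3 intrinsics, pixels), "dist" ([k1, k2, p1, p2, k3] as OpenCV has them; the pictures are not rectified), "R" (3x3) and "t" (3): a world point X has camera coordinates R X + t. Camera axes: x right, y down, z forward; pixel columns grow to the right and rows downward; lengths in m; the calibration is good to about 2 mm. A picture is of the moment at which its call begins. There is no depth.
- r.finish_job(): hands the job in, once; it reports no verdict.
The state is a dict: "clock": time; "q": joint angles; "qd": joint speeds; "joint_torque": joint torques, N m; "tool_pos": TCP position; "eef_rot": TCP orientation; "contact_force": force on the tool from outside, world axes, zero at the start; "moment": the same for the moment, N m; "opening": opening from 0.0 (shut) to 1.0 (fully open).
Only numpy, scipy, OpenCV 4.12 (cv2) and the standard library are available. Lean on these libraries where they do the work, as an engineer would, in place of code of your own. Each camera call takes 0.05 s, during which the arm holds its last target. There are 200 camera calls.

## Working session

There is one attempt and no reset: what is moved stays moved. The work goes in short steps, Python scripts to look and compute and a shell command to move; the robot and the scene stay as the last step left them, time stands still between calls to the robot, and variables do not carry over. Pictures are saved under pics/ and viewed, about 8 in all and at most 12, crops included, and the job is handed in when it is done.

```bash
mkdir -p pics; ls
python3 - <<'E'
from plant import r
import cv2,numpy as np
s=r.get_state();print(s)
for n in("side","top"):
    d=r.snapshot(n);cv2.imwrite(f"pics/{n}0.png",d["image"][:,:,::-1])
    print(n,d["mtx"].tolist() if hasattr(d["mtx"],'tolist') else d["mtx"],d["dist"],np.round(d["R"],3).tolist(),d["t"])
E
```

```text
pics
{'clock': 0.0, 'q': array([-1.24420012,  0.69000232, -0.19451464,  1.56637   ,  0.15732378,
        0.9024921 , -0.21508866]), 'qd': array([ 0.00024208, -0.00035216, -0.00010189,  0.00185646, -0.00058147,
        0.00270628,  0.00029555]), 'joint_torque': array([-5.13324824e-05, -5.27548492e+01, -1.26672048e+00, -1.53424448e+01,
       -5.26881649e-02,  6.74277529e-03,  1.65935612e-04]), 'tool_pos': array([0.1802639 , 0.59777918, 0.24589168]), 'eef_rot': array([ 8.02658110e-01,  5.96438662e-01, -7.05338580e-04,  6.19192858e-04]), 'contact_force': array([ 0.42146027,  0.16687812, -0.21969808]), 'moment': array([-0.04450684, -0.00338107, -0.00102443]), 'opening': 0.9970723267534795}
side [[371.60792199548206, 0.0, 317.94777727831774], [0.0, 371.60792199548206, 199.21680026328312], [0.0, 0.0, 1.0]] [-0.01734952  0.          0.          0.          0.        ] [[0.993, -0.121, 0.009], [-0.083, -0.728, -0.68], [0.089, 0.674, -0.733]] [-0.57666984  0.13716592  0.90862315]
top [[431.2823970314786, 0.0, 321.47239950891134], [0.0, 431.2823970314786, 203.8533387680751], [0.0, 0.0, 1.0]] [-0.09312767  0.          0.          0.          0.        ] [[-0.01, -1.0, -0.002], [-0.985, 0.01, -0.172], [0.172, 0.0, -0.985]] [0.04679418 0.56846391 0.91289795]
```

View pics/side0.png

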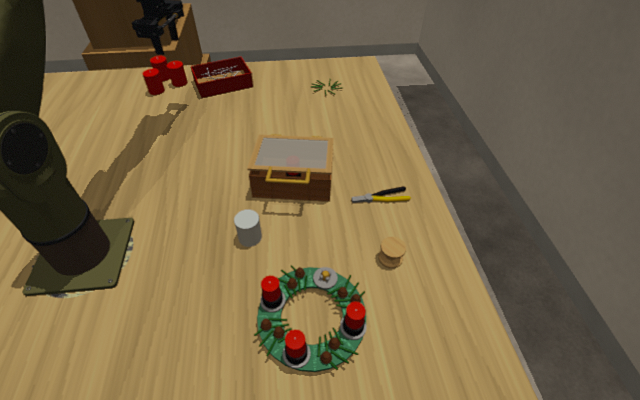

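View pics/top0.png

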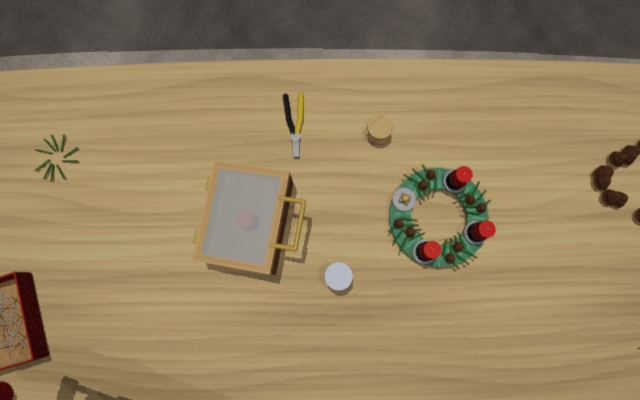

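The side view shows the box at about (292,168) with its bar at (287,178), the ivory candle at (248,228), the pliers at (382,196), the spool at (392,250) and the bare stud at (325,275). In the top view the bar is at (302,223), the candle under the lid at (247,218) and the stud at (404,199). Next I'll enlarge these regions.

```bash
cat > h.py <<'E'
import numpy as np,cv2
from plant import r
from scipy.spatial.transform import Rotation as Rn
C={}
def cam(n):
    d=r.snapshot(n); C[n]=d; return d
def ray(d,uv):
    p=cv2.undistortPoints(np.array([[uv]],float),np.array(d["mtx"]),np.array(d["dist"]))[0,0]
    R=np.array(d["R"]); return -R.T@np.array(d["t"]), R.T@np.array([p[0],p[1],1.])
def onz(d,uv,z):
    o,v=ray(d,uv); return o+v*(z-o[2])/v[2]
def tri(ds,uvs):
    A=np.zeros((3,3));b=np.zeros(3);L=[]
    for d,uv in zip(ds,uvs):
        o,v=ray(d,uv);v=v/np.linalg.norm(v);P=np.eye(3)-np.outer(v,v);A+=P;b+=P@o;L.append((o,P))
    X=np.linalg.solve(A,b); return X,[np.linalg.norm(P@(X-o))*1e3 for o,P in L]
def proj(d,X):
    return cv2.projectPoints(np.array(X,float).reshape(-1,1,3),cv2.Rodrigues(np.array(d["R"]))[0],np.array(d["t"]),np.array(d["mtx"]),np.array(d["dist"]))[0][:,0]
def tool(X=None,yaw=None):
    """shift in tool axes from measured pose to TCP X"""
    s=r.get_state();R=Rn.from_quat(s["eef_rot"])
    return R.inv().apply(np.array(X)-s["tool_pos"])
E
python3 - <<'E'
import cv2,numpy as np
t=cv2.imread("pics/top0.png");s=cv2.imread("pics/side0.png")
f=lambda i,x,y,w,h,k:cv2.resize(i[y:y+h,x:x+w],None,fx=k,fy=k,interpolation=cv2.INTER_CUBIC)
a=np.hstack([f(t,190,155,130,100+25,3.2),f(s,240,130,104,100,4)[:400]])
b=np.hstack([f(t,380,165,69,33*2,6)[:200*2],f(s,295,255,64,66,6)[:400]])
a=np.hstack([f(t,190,155,130,100+25,3)[:375],f(s,240,130,100,93,4)[:372].copy() if 0 else cv2.resize(s[130:223,240:340],(400,375),interpolation=cv2.INTER_CUBIC)])
b=np.hstack([f(t,385,180,45,36,6),f(s,300,258,60,36,6)])
w=max(a.shape[1],b.shape[1]);p=lambda m:np.pad(m,((0,0),(0,w-m.shape[1]),(0,0)))
m=np.vstack([p(a),p(b)]);print(m.shape);cv2.imwrite("pics/m1.png",m)
E
```

```text
(591, 790, 3)
```

View pics/m1.png

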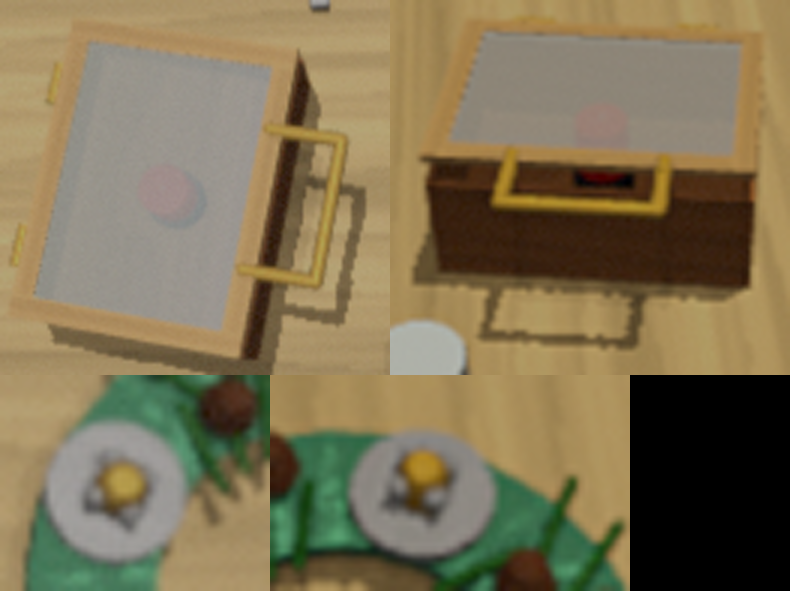

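Lid is slightly ajar. I'm taking the bar corners, plate disc and pin tip from the crops and triangulating.

Run:
```python
from h import *
np.set_printoptions(precision=4,suppress=True)
T,S=cam("top"),cam("side")
def g(n,a,b): X,e=tri([T,S],[a,b]);print(n,X,np.round(e,1));return X
t=lambda u,v:(190+u/3,155+v/3)
s=lambda u,v:(240+(u-390)/4,130+v*93/375)
A=g("bar+x",t(343,137),s(665,208));B=g("bar-x",t(317,282),s(497,203))
print("mid",(A+B)/2,"len",np.linalg.norm(A-B),"yaw",np.degrees(np.arctan2(*(A-B)[1::-1])))
yaw=np.arctan2(*(A-B)[1::-1])
H1=g("frame front right", t(298,55),s(755,172)); H2=g("frame front left",t(245,358),s(425,157))
H3=g("back right",t(75,22),s(760,35)); H4=g("back left",t(10,315),s(468,20))
d=H1-H2;print("yaw front",np.degrees(np.arctan2(d[1],d[0]))); d=H3-H4;print("yaw back",np.degrees(np.arctan2(d[1],d[0])),(H3+H4)/2)
g("plate",(385+117/6,180+115/6),(300+153/6,258+119/6))
g("pin",(385+124/6,180+107/6),(300+155/6,258+93/6))
g("candle top",t(165,185),s(600,113))
print("candle @72",onz(T,t(165,188),.072),"@70side",onz(S,s(600,115),.076))
print("ivory",onz(T,(339,276),.075),"spool",onz(T,(380,126),.05),"pliers",onz(T,(296,135),.01))
print("ringc",onz(T,(439,217),.03))
st=r.get_state();R=Rn.from_quat(st["eef_rot"]);print(R.as_matrix(),"toolx yaw",np.degrees(np.arctan2(*R.as_matrix()[1::-1,0])))
```

```text
bar+x [0.5654 0.0769 0.1147] [0.8 0.8]
bar-x [0.4634 0.0948 0.1136] [1.1 1.1]
mid [0.5144 0.0858 0.1141] len 0.10357046499449934 yaw -9.933375519314172
frame front right [0.6264 0.1088 0.1088] [1.5 1.5]
frame front left [0.4153 0.1443 0.1113] [1.8 1.8]
back right [0.6565 0.2735 0.089 ] [0.1 0.1]
back left [0.4446 0.3126 0.0906] [0.4 0.4]
yaw front -9.52324468802757
yaw back -10.454015573196235 [0.5506 0.2931 0.0898]
plate [ 0.5805 -0.1489  0.0299] [0.8 0.8]
pin [ 0.5806 -0.1482  0.0471] [0.5 0.5]
candle top [0.5352 0.2052 0.0854] [1.2 1.2]
candle @72 [0.5361 0.2077 0.072 ] @70side [0.5343 0.2136 0.076 ]
ivory [0.4092 0.0057 0.075 ] spool [ 0.7502 -0.0958  0.05  ] pliers [0.7439 0.1007 0.01  ]
ringc [ 0.5392 -0.2263  0.03  ]
[[ 0.2886  0.9575 -0.0002]
 [ 0.9575 -0.2886 -0.0011]
 [-0.0011  0.0001 -1.    ]] toolx yaw 73.22748570309118
```

Both views agree to about 1 mm. The box yaw is -10° and the bar is at (0.514, 0.086, 0.114). The hinge is at about (0.551, 0.293), the plate at (0.5805, -0.149, 0.030) and the candle at about (0.536, 0.207). I'll move above the bar.

```bash
python3 -m pendant '[[[0,0,-0.118],[-0.197,0.234,0],0.25],[[0,0,-0.118],[-0.197,0.234,0],0.25],[[0,0,-0.118],[-0.197,0.234,0],0.25],[[0,0,-0.118],[-0.197,0.234,0],0.25],[[0,0,-0.118],[-0.394,0.468,0],0.25],[[0,0,-0.118],[-0.394,0.468,0],0.25],[[0,0,-0.118],[-0.394,0.468,0],0.25],[[0,0,-0.118],[-0.394,0.468,0],0.25],[[0,0,-0.118],[-0.394,0.468,0],0.25],[[0,0,-0.118],[-0.394,0.468,0],0.25]]' 15
cat >> h.py <<'E'
def st(X=None):
    np.set_printoptions(precision=4,suppress=True)
    s=r.get_state();R=Rn.from_quat(s["eef_rot"]).as_matrix()
    print("t",s["clock"],"pos",s["tool_pos"],"yaw",np.degrees(np.arctan2(R[1,0],R[0,0])),"z",R[:,2],"F",s["contact_force"],"op",round(s["opening"],3),"q7",s["q"][6])
    if X is not None: print("to",X,"tool shift",tool(X))
E
python3 -c "
from h import *;st([.5144,.0858,.174])"
```

```text
clock: 1.2
tool_pos: [0.4545, 0.1779, 0.2468]
eef_rot: [0.766, 0.643, 0.0, -0.0]
contact_force: [0.1, 1.2, 0.3]
opening: 0.25
t 1.2 pos [0.4545 0.1779 0.2468] yaw 79.9938891575377 z [ 0.0002  0.0002 -1.    ] F [0.1114 1.2039 0.2891] op 0.25 q7 0.6853123808674344
to [0.5144, 0.0858, 0.174] tool shift [-0.0803  0.0749  0.0728]
```

```bash
python3 -m pendant '[[[0,0,0],[-0.080,0.075,0.03],0.25],[[0,0,0],[-0.080,0.075,0.03],0.25],[[0,0,0],[-0.080,0.075,0.073],0.25],[[0,0,0],[-0.080,0.075,0.073],0.25],[[0,0,0],[-0.080,0.075,0.073],0.25],[[0,0,0],[-0.080,0.075,0.073],0.25]]' 15
python3 - <<'E'
from h import *;st([.5144,.0858,.108])
T,S=cam("top"),cam("side")
a=cv2.resize(T["image"][150:270,230:350],(400,400),interpolation=2);b=cv2.resize(S["image"][90:210,230:350],(400,400),interpolation=2)
cv2.imwrite("pics/g1.png",np.hstack([a,b])[:,:,::-1])
E
```

```text
clock: 1.8
tool_pos: [0.5138, 0.0902, 0.1754]
eef_rot: [0.765, 0.644, 0.001, -0.0]
contact_force: [1.3, 0.9, -0.3]
opening: 0.251
t 1.8 pos [0.5138 0.0902 0.1754] yaw 80.15854937037523 z [ 0.0021  0.0019 -1.    ] F [ 1.3156  0.9103 -0.2709] op 0.251 q7 0.8367195209341782
to [0.5144, 0.0858, 0.108] tool shift [-0.0044  0.0013  0.0674]
```

View pics/g1.png

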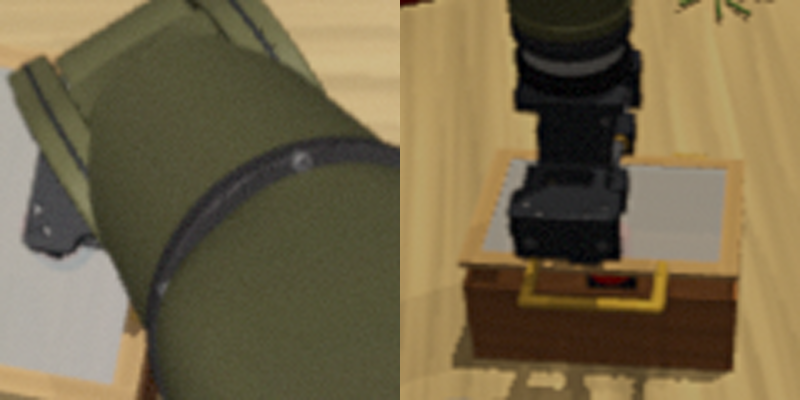

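The side crop shows the gripper above the bar. The body is narrow along the box's x, so its long side runs along the jaw axis. I'll check the lateral alignment by projection.

Run:
```python
from h import *;S=cam("side")
st([.5144,.0858,.109])
for X in([.5138,.0902,.1754],[.5138,.0902,.1674],[.5144,.0858,.114],[.5138,.0902,.2314]):
    p=proj(S,X)[0];print(X,"crop",(p[0]-230)*400/120+400,(p[1]-90)*400/120)
```

```text
t 1.95 pos [0.514  0.0896 0.1755] yaw 80.12974499972655 z [ 0.003   0.0013 -1.    ] F [ 0.0078 -0.3453 -0.353 ] op 0.248 q7 0.8367018097185132
to [0.5144, 0.0858, 0.109] tool shift [-0.0038  0.0009  0.0665]
[0.5138, 0.0902, 0.1754] crop 586.8982856186503 237.74536091504567
[0.5138, 0.0902, 0.1674] crop 587.4974003544181 246.12274451728658
[0.5144, 0.0858, 0.114] crop 592.492335716311 303.35678430582294
[0.5138, 0.0902, 0.2314] crop 582.4781197717105 175.87107725736797
```

The dark block is the near face of the body, and the projection is consistent. I'll descend and pinch.

```bash
python3 -m pendant '[[[0,0,0],[-0.004,0.001,0.02],0.25],[[0,0,0],[-0.004,0.001,0.04],0.25],[[0,0,0],[-0.004,0.001,0.055],0.25],[[0,0,0],[-0.004,0.001,0.066],0.25],[[0,0,0],[-0.004,0.001,0.066],0.25],[[0,0,0],[-0.004,0.001,0.066],0.0],[[0,0,0],[-0.004,0.001,0.066],0.0],[[0,0,0],[-0.004,0.001,0.066],0.0],[[0,0,0],[-0.004,0.001,0.066],0.0],[[0,0,0],[-0.004,0.001,0.066],0.0]]' 15
python3 -c "
from h import *;st([.5144,.0858,.109])"
```

```text
clock: 2.95
tool_pos: [0.5148, 0.0882, 0.1087]
eef_rot: [0.765, 0.644, 0.003, -0.001]
contact_force: [-0.6, 8.7, -3.6]
opening: 0.109
t 2.95 pos [0.5148 0.0882 0.1087] yaw 80.18113731455067 z [ 0.0033  0.0063 -1.    ] F [-0.6389  8.6518 -3.5986] op 0.109 q7 0.7972124349005993
to [0.5144, 0.0858, 0.109] tool shift [-0.0025 -0.     -0.0003]
```

Opening reads 9.6 mm, so the bar is gripped. Now the arc (radius 0.212 m), first part.

```bash
python3 -m pendant '[[[0,0,0],[0.003,0,-0.017],0],[[0,0,0],[0.0075,0,-0.034],0],[[0,0,0],[0.013,0,-0.050],0],[[0,0,0],[0.020,0,-0.065],0],[[0,0,0],[0.028,0,-0.080],0],[[0,0,0],[0.037,0,-0.094],0],[[0,0,0],[0.048,0,-0.108],0],[[0,0,0],[0.059,0,-0.120],0],[[0,0,0],[0.072,0,-0.132],0],[[0,0,0],[0.085,0,-0.142],0]]' 15
python3 - <<'E'
from h import *;st()
S=cam("side")
b=cv2.resize(S["image"][60:220,210:370],(480,480),interpolation=2)
cv2.imwrite("pics/g2.png",b[:,:,::-1])
E
```

```text
clock: 3.95
tool_pos: [0.5294, 0.1676, 0.2512]
eef_rot: [0.766, 0.643, 0.001, 0.001]
contact_force: [2.5, -1.7, -3.7]
opening: 0.11
t 3.95 pos [0.5294 0.1676 0.2512] yaw 79.97133698360201 z [ 0.0024  0.     -1.    ] F [ 2.4966 -1.7373 -3.6505] op 0.11 q7 0.7794296915925222
```

View pics/g2.png

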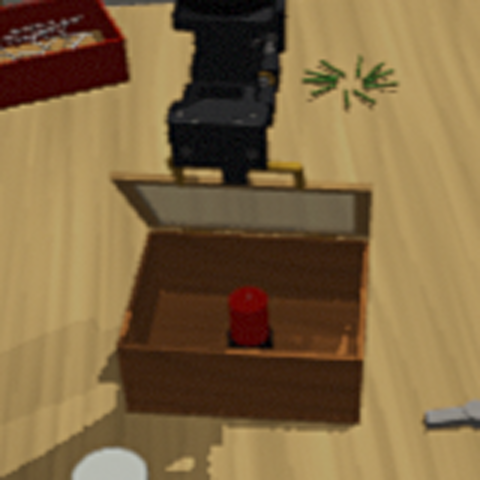

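The lid is following (about 0.94 rad) and the candle stands clear in the box, its top at about (293,158) full-frame. Continuing the arc.

```bash
python3 -m pendant '[[[0,0,0],[0.014,0,-0.0095],0],[[0,0,0],[0.029,0,-0.018],0],[[0,0,0],[0.044,0,-0.025],0],[[0,0,0],[0.060,0,-0.0305],0],[[0,0,0],[0.0765,0,-0.035],0],[[0,0,0],[0.093,0,-0.0385],0],[[0,0,0],[0.110,0,-0.040],0],[[0,0,0],[0.125,0,-0.041],0],[[0,0,0],[0.138,0,-0.0405],0],[[0,0,0],[0.148,0,-0.0395],0]]' 15
python3 -c "
from h import *;st()"
```

```text
clock: 5.0
tool_pos: [0.5567, 0.3137, 0.2923]
eef_rot: [0.766, 0.642, 0.003, 0.001]
contact_force: [2.0, -1.3, 8.9]
opening: 0.107
t 5.0 pos [0.5567 0.3137 0.2923] yaw 79.9296989741231 z [ 0.0067  0.0025 -1.    ] F [ 2.0229 -1.3317  8.8736] op 0.107 q7 0.6301111321366681
```

```bash
python3 -m pendant '[[[0,0,0],[0.006,0,0.001],0],[[0,0,0],[0.012,0,0.002],0],[[0,0,0],[0.017,0,0.003],0],[[0,0,0],[0.022,0,0.004],0],[[0,0,0],[0.025,0,0.0045],0],[[0,0,0],[0.025,0,0.0045],0],[[0,0,0],[0.025,0,0.0045],0]]' 15
python3 - <<'E'
from h import *;st()
S=cam("side");T=cam("top")
b=cv2.resize(S["image"][40:220,210:370],(533,600),interpolation=2)
cv2.imwrite("pics/g3.png",b[:,:,::-1])
E
```

```text
clock: 5.7
tool_pos: [0.5608, 0.3354, 0.2885]
eef_rot: [0.767, 0.642, 0.002, 0.002]
contact_force: [-0.8, -5.3, 15.5]
opening: 0.107
t 5.7 pos [0.5608 0.3354 0.2885] yaw 79.83143080988167 z [ 0.0055 -0.0013 -1.    ] F [-0.7727 -5.3406 15.4705] op 0.107 q7 0.6069018112465074
```

View pics/g3.png

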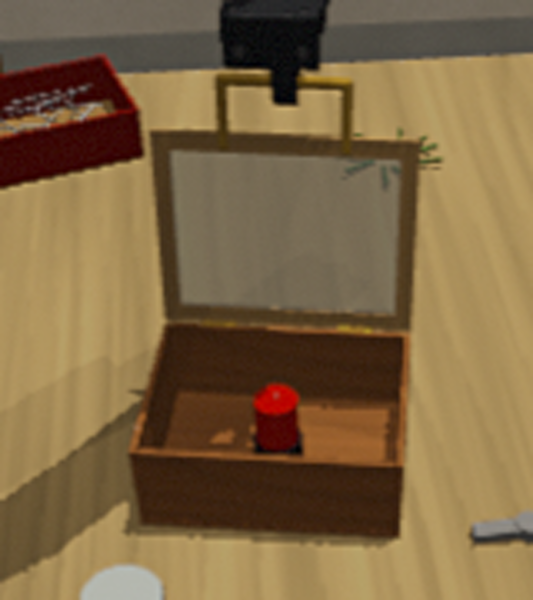

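The lid is back on its stop: bar at z≈0.294 and about 43 mm behind the hinge. The red candle is clear at crop (276,397). I'll release, rise and look.

```bash
python3 -m pendant '[[[0,0,0],[0,0,-0.002],0.1],[[0,0,0],[0,0,-0.002],0.35],[[0,0,0],[0,0,-0.002],0.35],[[0,0,0],[0,0,-0.002],0.35],[[0,0,0],[0,0,-0.03],0.35],[[0,0,0],[0,0,-0.07],0.35],[[0,0,0],[-0.03,0,-0.09],0.35],[[0,0,0],[-0.08,0,-0.09],0.6],[[0,0,-0.15],[-0.13,0,-0.08],0.8],[[0,0,-0.30],[-0.13,0,-0.07],0.8]]' 15
python3 - <<'E'
from h import *;st()
S=cam("side");T=cam("top")
a=cv2.resize(T["image"][150:300,150:300],(400,400),interpolation=2);b=cv2.resize(S["image"][50:200,225:375],(400,400),interpolation=2)
cv2.imwrite("pics/g4.png",np.hstack([a,b])[:,:,::-1])
E
```

```text
clock: 6.8
tool_pos: [0.5361, 0.2019, 0.3547]
eef_rot: [0.662, 0.749, -0.002, 0.002]
contact_force: [0.6, 0.2, -0.2]
opening: 0.599
t 6.8 pos [0.5361 0.2019 0.3547] yaw 97.02898393407712 z [ 0.0001 -0.0064 -1.    ] F [ 0.5595  0.2373 -0.2416] op 0.599 q7 1.0446230378350962
```

View pics/g4.png

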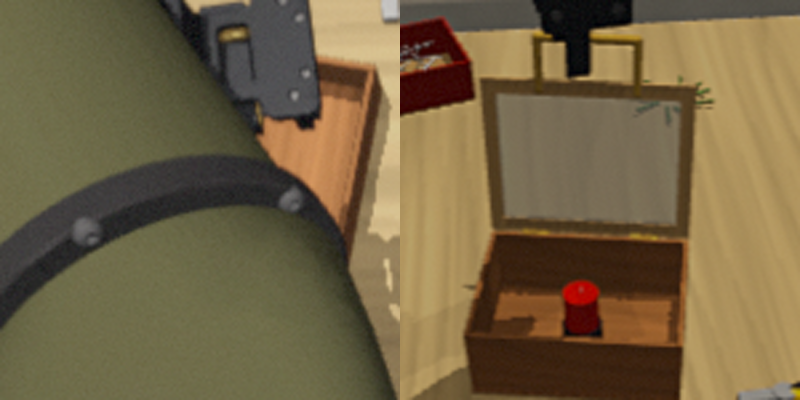

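The lid stays open and the candle top in the side crop is at (580,293). I'll combine that with the earlier top view; the arm hides the candle from above now.

Run:
```python
from h import *
S=cam("side");T=cam("top")
uv=(225+180*.375,50+293*.375)
print(tri([T,S],[(190+165/3,155+188/3),uv]))
print("side@.076",onz(S,uv,.076),"top@.076",onz(T,(190+165/3,155+188/3),.076))
c=np.array([.5355,.208,0])
a=np.linspace(0,6.28,40);cir=lambda z,rr:np.c_[c[0]+rr*np.cos(a),c[1]+rr*np.sin(a),0*a+z]
for z,rr in((.076,.019),(.032,.022)):
    p=proj(S,cir(z,rr)); q=(p-[225,50])/.375+[400,0]; print("pred side crop x",q[:,0].min(),q[:,0].max(),"y",q[:,1].min(),q[:,1].max())
# red segmentation for comparison
im=S["image"].astype(int);m=(im[...,0]>110)&(im[...,1]<60)&(im[...,2]<60);m[:,:225]=0;m[:,375:]=0;m[:130]=0;m[190:]=0
v,u=np.nonzero(m);print("red crop",(u.min()-225)/.375+400,(u.max()+1-225)/.375+400,(v.min()-50)/.375,(v.max()+1-50)/.375)
st([.536,.209,.2])
```

```text
(array([0.53457638, 0.20665037, 0.0772232 ]), [np.float64(0.7806929340374774), np.float64(0.7806929340377737)])
side@.076 [0.53385858 0.20783395 0.076     ] top@.076 [0.53553643 0.20697157 0.076     ]
pred side crop x 563.4284813253856 599.5969362231899 y 280.9773273852414 304.85409992716404
pred side crop x 562.8289400107788 603.455686867797 y 309.8990411839916 337.5805974520077
red crop 562.6666666666666 600.0 280.0 306.6666666666667
t 7.0 pos [0.5359 0.2113 0.3548] yaw 97.06855321769544 z [-0.0006  0.0018 -1.    ] F [-0.3926  0.7068  0.1804] op 0.779 q7 1.0349988204266645
to [0.536, 0.209, 0.2] tool shift [-0.0026 -0.0001  0.1548]
```

```bash
python3 -m pendant '[[[0,0,0.14],[0,0,0],0.8],[[0,0,0.28],[0,0,0.0],0.85],[[0,0,0.42],[0,0,0],0.9],[[0,0,0.56],[0,0,0],0.95],[[0,0,0.70],[0,0,0],0.95],[[0,0,0.84],[0,0,0],0.95],[[0,0,0.98],[0,0,0],0.95],[[0,0,1.12],[0,0,0],0.95],[[0,0,1.26],[0,0,0],0.95],[[0,0,1.40],[0,0,0],0.95]]'
python3 -c "
from h import *;st([.536,.209,.2])"
```

```text
clock: 8.0
tool_pos: [0.5361, 0.2126, 0.3551]
eef_rot: [0.989, 0.145, 0.001, -0.001]
contact_force: [0.8, 0.3, 0.0]
opening: 0.95
t 8.0 pos [0.5361 0.2126 0.3551] yaw 16.671446262755584 z [ 0.0008  0.0019 -1.    ] F [0.779  0.3079 0.0223] op 0.95 q7 -0.16469507143180864
to [0.536, 0.209, 0.2] tool shift [-0.0013  0.0037  0.1551]
```

The candle axis is at (0.535, 0.2075), top z 0.077, and the prediction overlays the red segmentation. I'll finish the turn and descend partway.

```bash
python3 -m pendant '[[[0,0,0.14],[-0.0024,0.0045,0.03],0.95],[[0,0,0.28],[-0.0024,0.0045,0.07],0.95],[[0,0,0.42],[-0.0024,0.0045,0.11],0.95],[[0,0,0.466],[-0.0024,0.0045,0.15],0.95],[[0,0,0.466],[-0.0024,0.0045,0.19],0.95],[[0,0,0.466],[-0.0024,0.0045,0.21],0.95],[[0,0,0.466],[-0.0024,0.0045,0.22],0.95],[[0,0,0.466],[-0.0024,0.0045,0.22],0.95]]'
python3 -c "
from h import *;st([.535,.2075,.045])"
```

```text
clock: 8.8
tool_pos: [0.5348, 0.2064, 0.1338]
eef_rot: [0.996, -0.084, -0.001, -0.0]
contact_force: [-0.1, 0.1, -0.4]
opening: 0.952
t 8.8 pos [0.5348 0.2064 0.1338] yaw -9.691070445015123 z [-0.0012  0.0003 -1.    ] F [-0.0873  0.0646 -0.429 ] op 0.952 q7 -0.5085891575146166
to [0.535, 0.2075, 0.045] tool shift [ 0.0001 -0.0011  0.0888]
```

```bash
python3 -m pendant '[[[0,0,0],[0,-0.001,0.03],0.95],[[0,0,0],[0,-0.001,0.06],0.95],[[0,0,0],[0,-0.001,0.08],0.95],[[0,0,0],[0,-0.001,0.088],0.95],[[0,0,0],[0,-0.001,0.088],0.9],[[0,0,0],[0,-0.001,0.088],0.7],[[0,0,0],[0,-0.001,0.088],0.5],[[0,0,0],[0,-0.001,0.088],0.3],[[0,0,0],[0,-0.001,0.088],0.3],[[0,0,0],[0,-0.001,0.088],0.3]]' 30
python3 -c "
from h import *;st([.535,.2075,.045])"
```

```text
clock: 9.8
tool_pos: [0.5355, 0.2059, 0.0471]
eef_rot: [0.996, -0.085, 0.0, -0.0]
contact_force: [-1.3, -0.4, 1.2]
opening: 0.47
t 9.8 pos [0.5355 0.2059 0.0471] yaw -9.742884181579331 z [ 0.0005  0.0003 -1.    ] F [-1.3127 -0.356   1.2139] op 0.47 q7 -0.49909045120469114
to [0.535, 0.2075, 0.045] tool shift [-0.0008 -0.0015  0.0021]
```

```bash
python3 -m pendant '[[[0,0,0],[0,0,0],0.2],[[0,0,0],[0,0,0],0.2],[[0,0,0],[0,0,0],0.2],[[0,0,0],[0,0,0],0.2]]' 30
python3 -c "
from h import *;st()"
```

```text
clock: 10.2
tool_pos: [0.5352, 0.2059, 0.0469]
eef_rot: [0.996, -0.085, -0.0, -0.0]
contact_force: [-1.5, -0.3, 4.7]
opening: 0.422
t 10.2 pos [0.5352 0.2059 0.0469] yaw -9.737109614912736 z [-0.0002  0.0002 -1.    ] F [-1.4721 -0.2788  4.66  ] op 0.422 q7 -0.49906960165100794
```

Gripped at 37 mm. Lift.

```bash
python3 -m pendant '[[[0,0,0],[0,0,-0.01],0.2],[[0,0,0],[0,0,-0.03],0.2],[[0,0,0],[0,0,-0.06],0.2],[[0,0,0],[0,0,-0.09],0.2],[[0,0,0],[0,0,-0.12],0.2],[[0,0,0],[0,0,-0.15],0.2],[[0,0,0],[0,0,-0.155],0.2],[[0,0,0],[0,0,-0.155],0.2]]' 30
python3 - <<'E'
from h import *;st([.5805,-.1488,.2])
S=cam("side")
cv2.imwrite("pics/g5.png",cv2.resize(S["image"][30:230,190:390],(600,600),interpolation=2)[:,:,::-1])
E
```

```text
clock: 11.0
tool_pos: [0.5358, 0.2059, 0.2025]
eef_rot: [0.996, -0.085, 0.001, -0.001]
contact_force: [-0.5, -0.0, -2.2]
opening: 0.422
t 11.0 pos [0.5358 0.2059 0.2025] yaw -9.744799717957237 z [ 0.0019  0.0008 -1.    ] F [-0.5295 -0.0172 -2.2249] op 0.422 q7 -0.5166842693667996
to [0.5805, -0.1488, 0.2] tool shift [0.1041 0.342  0.0023]
```

View pics/g5.png

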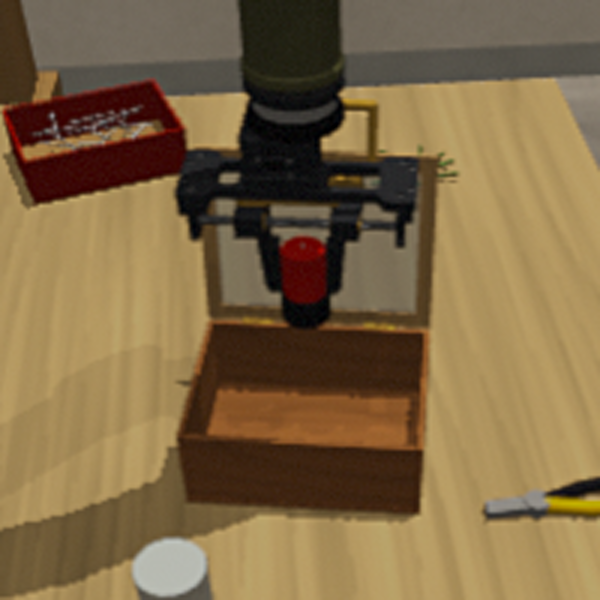

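Candle hangs upright between the pads, cup bottom at crop (306,318). Transfer above the stud.

```bash
python3 -m pendant '[[[0,0,0],[0.01,0.032,0],0.2],[[0,0,0],[0.022,0.072,0],0.2],[[0,0,0],[0.034,0.112,0],0.2],[[0,0,0],[0.047,0.154,0],0.2],[[0,0,0],[0.06,0.197,0],0.2],[[0,0,0],[0.073,0.24,0],0.2],[[0,0,0],[0.086,0.282,0],0.2],[[0,0,0],[0.096,0.315,0.01],0.2],[[0,0,0],[0.102,0.335,0.025],0.2],[[0,0,0],[0.104,0.342,0.04],0.2]]' 30
python3 -m pendant '[[[0,0,0],[0,0,0.03],0.2],[[0,0,0],[0,0,0.05],0.2],[[0,0,0],[0,0,0.05],0.2],[[0,0,0],[0,0,0.05],0.2]]' 30
python3 - <<'E'
from h import *;st([.5805,-.1488,.1])
S=cam("side");T=cam("top")
a=cv2.resize(T["image"][140:260,350:470],(400,400),interpolation=2)
b=cv2.resize(S["image"][205:305,275:375],(400,400),interpolation=2)
cv2.imwrite("pics/g6.png",np.hstack([a,b])[:,:,::-1])
s=r.get_state();p=s["tool_pos"]
c0=p+[0,0,-.041]
al=np.linspace(0,6.28,60);cir=lambda c,z,rr:np.c_[c[0]+rr*np.cos(al),c[1]+rr*np.sin(al),0*al+c[2]+z]
for z,rr in((0,.022),(.026,.022),(.07,.019)):
    q=(proj(S,cir(c0,z,rr))-[275,205])*4+[400,0];print(z,"x",q[:,0].min(),q[:,0].max(),"y",q[:,1].min(),q[:,1].max())
E
```

```text
clock: 12.05
tool_pos: [0.5787, -0.1523, 0.1594]
eef_rot: [0.996, -0.087, -0.001, 0.001]
contact_force: [-0.7, 0.2, -1.9]
opening: 0.424
clock: 12.45
tool_pos: [0.5795, -0.1474, 0.1108]
eef_rot: [0.996, -0.084, -0.001, -0.001]
contact_force: [0.0, -1.0, -0.7]
opening: 0.422
t 12.45 pos [ 0.5795 -0.1474  0.1108] yaw -9.652749501539734 z [-0.0021  0.0012 -1.    ] F [ 0.0264 -1.0229 -0.7417] op 0.422 q7 0.03512073317752297
to [0.5805, -0.1488, 0.1] tool shift [0.0013 0.0012 0.0108]
0 x 564.9164440169693 645.7517093424706 y 215.92169753949565 285.26904595631595
0.026 x 565.1760558292078 647.9726992108713 y 188.92724817274893 258.9630647042818
0.07 x 571.5294266711396 646.1008288526825 y 144.86404624656166 206.30920753221108
```

View pics/g6.png

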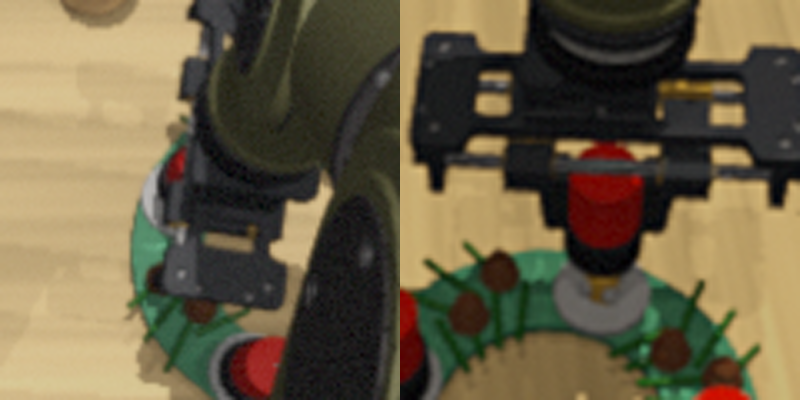

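The side crop shows the cup above the stud: sides at x≈565–643, cup bottom y≈275, plate centre about (602,297). The lateral fit is good; I'll check the depth direction numerically.

Run:
```python
from h import *
S=cam("side");im=S["image"].astype(int)
s=r.get_state();p=s["tool_pos"];st()
u=int(round(proj(S,p-[0,0,.01])[0][0]));print("col",u)
for v in range(238,288): print(v,im[v,u-1:u+2].mean(0).round().astype(int).tolist(),end=" ")
print()
for v in (255,264,270): 
    print("row",v,[(x,im[v,x].tolist()) for x in list(range(314,320))+list(range(332,340))])
f=lambda dz,dy:[proj(S,p+[0,-.0+dy-rr,-.041+z+dz])[0][1].round(1) for z,rr in((0,.022),(.026,.022),(.026,.019))]
print("front bottom, cup top, red bottom rows",f(0,0),"dy2mm",f(0,.002),"dz2",f(.002,0))
print("plate/pin proj",proj(S,[[.5805,-.1489,.03],[.5805,-.1485,.048]]))
```

```text
t 12.6 pos [ 0.5808 -0.1485  0.1126] yaw -9.701023279979305 z [ 0.0018 -0.0001 -1.    ] F [ 0.2742  0.728  -0.8529] op 0.424 q7 0.03524247005264249
col 327
238 [14, 18, 19] 239 [18, 13, 16] 240 [77, 14, 15] 241 [122, 7, 2] 242 [122, 8, 2] 243 [117, 15, 9] 244 [94, 38, 35] 245 [61, 62, 60] 246 [63, 65, 63] 247 [56, 55, 53] 248 [85, 37, 35] 249 [121, 8, 3] 250 [121, 10, 4] 251 [119, 6, 3] 252 [120, 9, 4] 253 [121, 9, 4] 254 [117, 12, 7] 255 [102, 13, 10] 256 [85, 6, 2] 257 [84, 4, 4] 258 [87, 7, 4] 259 [88, 8, 6] 260 [89, 7, 6] 261 [91, 9, 4] 262 [91, 9, 3] 263 [91, 9, 6] 264 [91, 8, 3] 265 [94, 11, 7] 266 [81, 10, 10] 267 [27, 14, 13] 268 [12, 14, 14] 269 [10, 11, 9] 270 [12, 11, 13] 271 [10, 8, 12] 272 [10, 12, 12] 273 [20, 17, 11] 274 [69, 48, 14] 275 [101, 74, 22] 276 [92, 71, 36] 277 [84, 75, 61] 278 [86, 83, 80] 279 [83, 81, 76] 280 [77, 72, 65] 281 [92, 87, 79] 282 [102, 98, 94] 283 [100, 97, 93] 284 [101, 98, 93] 285 [100, 98, 93] 286 [102, 99, 93] 287 [93, 88, 84] 
row 255 [(314, [16, 15, 17]), (315, [14, 17, 17]), (316, [12, 11, 10]), (317, [39, 14, 14]), (318, [74, 9, 4]), (
[... 395 characters left out ...]
 22]), (336, [151, 124, 77]), (337, [195, 166, 106]), (338, [200, 170, 110]), (339, [178, 150, 96])]
row 270 [(314, [63, 118, 82]), (315, [80, 124, 91]), (316, [99, 127, 103]), (317, [98, 108, 95]), (318, [68, 65, 61]), (319, [25, 21, 21]), (332, [5, 7, 5]), (333, [21, 17, 13]), (334, [97, 79, 56]), (335, [171, 144, 93]), (336, [191, 160, 103]), (337, [189, 160, 103]), (338, [192, 164, 107]), (339, [192, 164, 106])]
front bottom, cup top, red bottom rows [np.float64(276.3), np.float64(269.7), np.float64(268.5)] dy2mm [np.float64(275.5), np.float64(268.9), np.float64(267.6)] dz2 [np.float64(275.8), np.float64(269.2), np.float64(267.9)]
plate/pin proj [[325.8503 277.7196]
 [326.0236 273.3142]]
```

The image puts the candle about 3 mm toward +y of the TCP, with x aligned to the stud. Correct and descend to just above the pin.

```bash
python3 -m pendant '[[[0,0,0],[0,0.002,0.005],0.2],[[0,0,0],[0,0.003,0.010],0.2],[[0,0,0],[0,0.003,0.015],0.2],[[0,0,0],[0,0.003,0.019],0.2],[[0,0,0],[0,0.003,0.019],0.2],[[0,0,0],[0,0.003,0.019],0.2],[[0,0,0],[0,0.003,0.019],0.2]]' 40
python3 - <<'E'
from h import *;st();st()
S=cam("side")
cv2.imwrite("pics/g7.png",cv2.resize(S["image"][235:310,285:375],(720,600),interpolation=2)[:,:,::-1])
st()
E
```

```text
clock: 13.3
tool_pos: [0.5796, -0.1518, 0.0928]
eef_rot: [0.996, -0.085, 0.0, -0.0]
contact_force: [-0.7, 0.7, -1.4]
opening: 0.419
t 13.3 pos [ 0.5796 -0.1518  0.0928] yaw -9.737623770173355 z [ 0.0004  0.     -1.    ] F [-0.7012  0.6519 -1.4038] op 0.419 q7 0.03934110595831752
t 13.3 pos [ 0.5796 -0.1518  0.0928] yaw -9.737623770173355 z [ 0.0004  0.     -1.    ] F [-0.7012  0.6519 -1.4038] op 0.419 q7 0.03934110595831752
t 13.35 pos [ 0.5796 -0.1518  0.0928] yaw -9.735813889354688 z [ 0.0004  0.     -1.    ] F [-0.9653 -0.8713 -0.0862] op 0.422 q7 0.03936019986393044
```

View pics/g7.png

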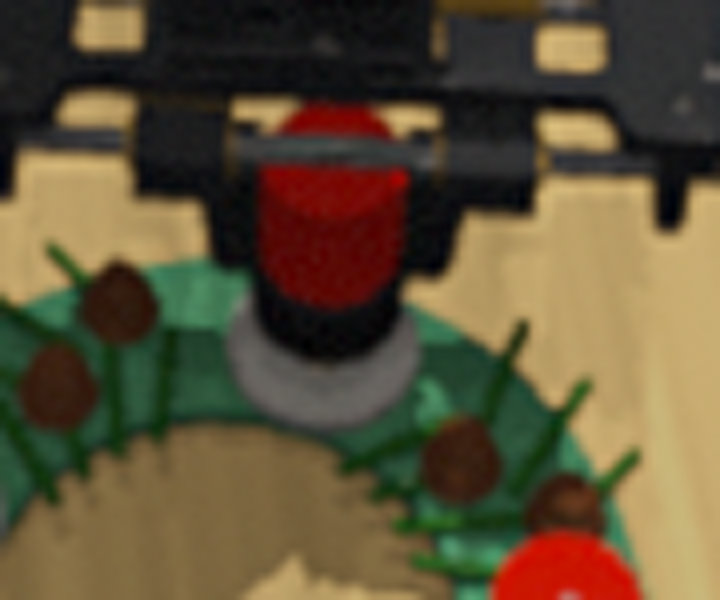

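The cup (x 258–402, bottom y≈362) sits centred over the plate (x 230–420). The residual is at most about 2 mm toward +y, so I'll nudge 1 mm and go onto the pin.

```bash
python3 -m pendant '[[[0,0,0],[0.0,0.001,0.002],0.2],[[0,0,0],[0,0.001,0.004],0.2],[[0,0,0],[0,0.001,0.006],0.2],[[0,0,0],[0,0.001,0.008],0.2],[[0,0,0],[0,0.001,0.008],0.2],[[0,0,0],[0,0.001,0.008],0.2]]' 40
python3 -c "
from h import *;st()"
```

```text
clock: 13.95
tool_pos: [0.5793, -0.1526, 0.0846]
eef_rot: [0.996, -0.085, -0.0, -0.0]
contact_force: [-0.4, -0.1, -0.8]
opening: 0.423
t 13.95 pos [ 0.5793 -0.1526  0.0846] yaw -9.728336444986097 z [-0.0002  0.0003 -1.    ] F [-0.3514 -0.1485 -0.8345] op 0.423 q7 0.04065210612601217
```

No axial load with the rim already below the pin top, so it's on the pin. Press down.

```bash
python3 -m pendant '[[[0,0,0],[0,0,0.002],0.2],[[0,0,0],[0,0,0.004],0.2],[[0,0,0],[0,0,0.006],0.2],[[0,0,0],[0,0,0.008],0.2],[[0,0,0],[0,0,0.010],0.2],[[0,0,0],[0,0,0.012],0.2],[[0,0,0],[0,0,0.012],0.2]]' 45
python3 -c "
from h import *;st()"
```

```text
clock: 14.65
tool_pos: [0.5788, -0.1528, 0.0719]
eef_rot: [0.996, -0.085, -0.001, -0.0]
contact_force: [0.4, 2.6, -5.1]
opening: 0.417
t 14.65 pos [ 0.5788 -0.1528  0.0719] yaw -9.741231125191272 z [-0.0013  0.0001 -1.    ] F [ 0.4093  2.6028 -5.0729] op 0.417 q7 0.04061471110988479
```

Force reads -5 N (the cup pulling down), so it has clicked. Now build the push.

```bash
python3 -m pendant '[[[0,0,0],[0,0,0.001],0.2],[[0,0,0],[0,0,0.002],0.2],[[0,0,0],[0,0,0.003],0.2],[[0,0,0],[0,0,0.003],0.2],[[0,0,0],[0,0,0.003],0.2]]' 45
python3 -c "
from h import *;st()"
```

```text
clock: 15.15
tool_pos: [0.579, -0.1528, 0.0709]
eef_rot: [0.996, -0.085, -0.0, -0.0]
contact_force: [-3.2, 3.0, 8.4]
opening: 0.422
t 15.15 pos [ 0.579  -0.1528  0.0709] yaw -9.752075529174101 z [-0.0003  0.0001 -1.    ] F [-3.1798  2.9621  8.3916] op 0.422 q7 0.040571587601086395
```

The rigid plate has been met (z stalls, force rises). Add 2 mm of push, then verify.

```bash
python3 -m pendant '[[[0,0,0],[0,0,0.001],0.2],[[0,0,0],[0,0,0.002],0.2],[[0,0,0],[0,0,0.002],0.2],[[0,0,0],[0,0,0.002],0.2],[[0,0,0],[0,0,0.002],0.2]]' 45
python3 - <<'E'
from h import *;st()
S=cam("side")
a=cv2.resize(S["image"][240:300,285:375],(600,400),interpolation=2)
b=cv2.resize(S["image"][30:230,210:310],(200,400),interpolation=2)
cv2.imwrite("pics/g8.png",np.hstack([a,b])[:,:,::-1]);st()
E
```

```text
clock: 15.65
tool_pos: [0.579, -0.1528, 0.0708]
eef_rot: [0.996, -0.085, 0.0, -0.0]
contact_force: [-7.2, 3.1, 24.3]
opening: 0.418
t 15.65 pos [ 0.579  -0.1528  0.0708] yaw -9.758275988726638 z [ 0.0002  0.     -1.    ] F [-7.1752  3.1212 24.2643] op 0.418 q7 0.040639131740828796
t 15.7 pos [ 0.579  -0.1528  0.0708] yaw -9.758481110356211 z [ 0.0002  0.0001 -1.    ] F [-6.828   2.1584 23.5212] op 0.421 q7 0.0406369062291294
```

View pics/g8.png

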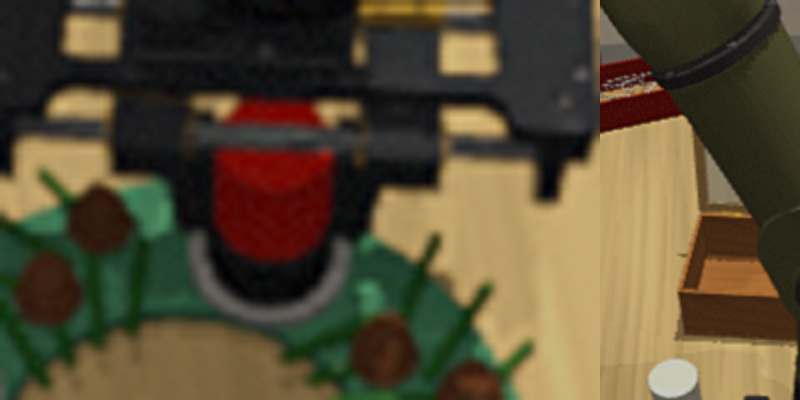

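The cup sits concentric on its plate, with an even grey rim around it at (270,290). The lid frame still stands upright, and the press is steady at about 24 N. Handing in.

```bash
python3 -c "
from h import *;print(r.finish_job());st()"
```

```text
the job is handed in; nothing more can be done
None
the job is handed in; nothing more can be done
```

I opened the lid onto its stop and left it there. I then lifted the red candle out of the box and pressed it onto the bare stud until it clicked. The job was handed in at about 15.7 s with the candle still gripped and pressed down.

**Lid:** at release the bar was at z ≈ 0.294 m, the height given for the stop. In the last picture the lid frame is still upright, though the arm hides part of it.

**Candle seating:**
- The pull reversed to -5 N at the click, then the candle stalled on the rigid plate.
- Its underside works out at about 0.0298 m, against a plate at 0.030 m.
- In the picture the cup sits concentric on the plate.

**Grip and push:** the vertical push was steady at about 24 N. The commanded grip was 45 N, with the jaws about 37 mm apart on the 38 mm candle.

**Checks that disagreed:** above the stud, the side view put the candle 2–4 mm further toward +y than the tool pose alone. I corrected 4 mm in total, and it went onto the pin without side load. At the end about 7 N of sideways force remained.

**Not confirmed:** the spool and pliers were not looked at again at the end. My path never came near them.

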